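Dispense grinding balls with the rocking lever

TASK

Push the small green bowl along the bench, without lifting it, until it rests in the grey V-stop under the spout of the ball dispenser. Then press the red paddle of the rocking lever down with the fingers, so that the other end lifts the yellow gate, and keep it down until all three white grinding balls have rolled into the bowl; then let the lever come back up. Do not grasp anything, do not touch the balls, leave the bowl upright in the stop with the balls in it, and leave the jar, the cup and the tape roll where they are.

Things in the scene. Friction and masses are not known exactly. Their poses are not given: they have to be found in the camera images.
- dispenser: Fixed ball dispenser: wood base, aluminium chute 165 mm long sloping down along -y to a spout (underside 47 mm up, highest chute edge 92 mm), grey V-stop 43 mm high below the spout. Origin on the bench under the spout's mouth; +y runs up the chute, +x away from the robot, the V opens to -y. The lever crosses the chute along x at y = 30 mm; pivot fork at x = -65 mm, 96 mm high. Place and yaw vary
- seat (a point): Point on the bench under the middle of the bowl when its rim touches both arms of the V-stop: 28 mm before the spout's mouth (dispenser -y). Axes as the dispenser's. The arms stand 45 degrees to either side and end 64 mm to either side of this point, level with it: the bowl goes in along the dispenser's +y
- bowl: Small round green glazed bowl, loose, 84 mm across the rim, 39 mm high, foot 54 mm across, about 0.14 kg. Origin in the middle of its underside, z up. It starts 9 to 18 cm in front of its seat, up to 5 cm to the side
- paddle (a point): Red square paddle, black rubber top, 44 x 44 mm, on the robot's end of the lever. Point at the centre of its top face, about 113 mm above the bench at rest. It leans 0.2 rad up towards the robot at rest and 0.22 rad down when fully pressed; its centre then has sunk about 38 mm, to about 75 mm above the bench, and moved less than 12 mm sideways
- lever (a joint): Angle of the rocking lever, rad: 0 = at rest with the yellow gate shut, 0.42 = paddle fully down at the stop. A spring returns it; the paddle needs about 3 N to start and about 8 N at the stop. The balls can pass under the gate from about 0.3
- ball_1_center (a point): Centre of the first white grinding ball (20 mm diameter, 12 g), which lies in the chute against the gate
- ball_2_center (a point): Centre of the second white ball, just behind the first, up the chute
- ball_3_center (a point): Centre of the third white ball, behind the second. All three run out within about 2 s of the gate being lifted
- jar: Bystander: jar with an orange body and a grey lid, 62 mm across, 68 mm high, loose. Origin in the middle of its underside
- cup: Bystander: pale terracotta cup, 72 mm across, 77 mm high, loose. Origin in the middle of its underside
- tape: Bystander: roll of blue tape lying flat, 108 mm across, 24 mm high, loose. Origin in the middle of its underside
Things that resemble listed ones, but are neither listed nor needed, are in the scene too. Leave any blue or orange look-alike of the bowl alone.

How it is judged:
By the outcome, as a careful person would: the job done as asked, in the order asked, and still so for the second after the job is handed in, with the robot touching nothing.
It also fails if it takes over 64 s, if anything falls off the work surface, if the arm or the gripper's body presses on something with over 40 N, if the wrist force passes 120 N, or if a joint passes its speed limit or range.

ROBOT

A 6-joint arm with a two-finger parallel gripper is mounted at the origin on a cart in front of the work surface, level with it; the furniture and walls round the work are solid. World frame = base frame: x ahead of the robot, y to its left, z up, the work surface at z = 0. Lengths are in m, angles in rad, forces in N, time in s.
With the tool pointing down it reaches from about 0.3 to 0.85 m from the base axis. Payload 4.2 kg.
Tool frame: the origin (TCP) lies midway between the tips of the shut fingers; the grasp point (between the pads) lies 19 mm behind it; y points along the fingers, x is the direction in which the jaws open and shut, and the axes are right-handed (so a half turn about y gives the same grasp; the last joint's range is limited). The gripper opens to 91 mm and grips with 3 to 60 N. Pads are 32 mm wide; open, the fingers measure 118 mm over their backs; the gripper's body (76 mm by 178 mm) begins 60 mm behind the grasp point.
Start: joints at [1.296, 0.32, 1.565, -0, 1.257, -0.02], TCP at [0.145, 0.556, 0.214] pointing down, gripper open.
Joint ranges: [-3.11, 3.11], [-0.84, 2.01], [0.21, 2.61], [-1.34, 4.49], [0.05, 2.63], [-2.56, 2.56]. Speed limits (rad/s): [2.57, 2.57, 3.14, 3.14, 3.14, 3.14].

INTERFACE

Orientations are given as a unit quaternion [x, y, z, w].
In Python, from station import manip gives the robot as it stands. The module is installed in compiled form; this text tells all that it offers.
- The arm moves only by the shell command python3 -m pendant 'ROWS' [FORCE]. ROWS is JSON, a list of rows, each a list of 5 numbers: the shift along the tool's x, y, z in mm, then the turn about the tool's y in rad, then the closure, from 0 (fully open) to 1 (shut). A call has 1 to 5 rows; each row shifts and turns the commanded pose from where the row before left it, along the tool's axes as they then stand; what a row does not reach is not made up. A row lasts 1/12 s, in which the tool goes at most 41.7 mm and 7.16 degrees, less where a joint would pass 70% of its speed; a pose out of reach is approached as far as the arm can. A call with a gripper value outside its range is refused whole. The fingers move at their own pace and stop on an object; FORCE is the grip in N (left out, the last holds). Time passes only in rows, so rows that do not move let the fingers close. It gives the time, the measured TCP pose, the force and the opening at its end, in the units of the state.
- manip.read_state(): the state, without advancing time (a new reading comes with each control period).
- manip.read_camera(name): name is "scene" or "side" or "wrist"; returns a dict with "frame" (400x640x3 uint8, red, green, blue), "z_map" (400x640 float32, m along the optical axis (not along the pixel's ray), 0 where there is no reading), "K" (3x3 intrinsics, pixels), "camera_from_world" (4x4, takes a point from world to camera coordinates). Camera axes: x right, y up, looking along -z (the intrinsics and any distortion apply to the point x, -y, -z); pixel columns grow to the right and rows downward; lengths in m; the calibration is good to about 2 mm. A picture is of the moment at which its call begins.
- manip.sign_off(): hands the job in, once; it reports no verdict.
The state is a dict: "time": time; "q": joint angles; "joint_vel": joint speeds; "joint_torque": joint torques, N m; "position": TCP position; "tool_rot": TCP orientation; "wrist_force": force on the tool from outside, world axes, zero at the start; "ft_torque": the same for the moment, N m; "finger_gap": finger opening in m.
Only numpy, scipy, OpenCV 4.12 (cv2) and the standard library are available. Lean on these libraries where they do the work, as an engineer would, in place of code of your own. Each camera call takes 0.05 s, during which the arm holds its last target. There are 200 camera calls.

## Working session

There is one attempt and no reset: what is moved stays moved. The work goes in short steps, Python scripts to look and compute and a shell command to move; the robot and the scene stay as the last step left them, time stands still between calls to the robot, and variables do not carry over. Pictures are saved under pics/ and viewed, about 8 in all and at most 12, crops included, and the job is handed in when it is done.

```bash
mkdir -p pics
cat > h.py <<'E'
import numpy as np, cv2
from station import manip
def cam(n):
    c=manip.read_camera(n); return c
def save(c,p): cv2.imwrite(p,cv2.cvtColor(c["frame"],cv2.COLOR_RGB2BGR))
def cloud(c):
    K=c["K"];z=c["z_map"];T=np.linalg.inv(c["camera_from_world"])
    v,u=np.mgrid[:z.shape[0],:z.shape[1]]
    p=np.stack([(u-K[0,2])/K[0,0]*z,-(v-K[1,2])/K[1,1]*z,-z],-1)
    return p@T[:3,:3].T+T[:3,3]
def proj(c,P):
    P=np.atleast_2d(P);q=P@c["camera_from_world"][:3,:3].T+c["camera_from_world"][:3,3]
    K=c["K"];return np.c_[K[0,0]*q[:,0]/-q[:,2]+K[0,2],K[1,1]*-q[:,1]/-q[:,2]+K[1,2]]
E
python3 - <<'E'
from h import *
a=cam("scene");b=cam("side")
np.savez("a.npz",**a);np.savez("b.npz",**b)
for c in(a,b): print({k:(v if k in("K","camera_from_world") else v.shape) for k,v in c.items()})
save(a,"pics/scene0.png");save(b,"pics/side0.png")
s=manip.read_state();print(s)
E
```

```text
{'frame': (400, 640, 3), 'z_map': (400, 640), 'K': array([[413.02798928,   0.        , 320.36010651],
       [  0.        , 413.02798928, 205.62774722],
       [  0.        ,   0.        ,   1.        ]]), 'camera_from_world': array([[ 0.79675735, -0.60420514,  0.01067109, -0.44163942],
       [ 0.43482917,  0.58548738,  0.68419889, -0.29559075],
       [-0.41964427, -0.54050039,  0.72921739, -0.93234182],
       [ 0.        ,  0.        ,  0.        ,  1.        ]])}
{'frame': (400, 640, 3), 'z_map': (400, 640), 'K': array([[454.68442948,   0.        , 324.21380162],
       [  0.        , 454.68442948, 193.41389229],
       [  0.        ,   0.        ,   1.        ]]), 'camera_from_world': array([[-0.9845778 , -0.1744184 ,  0.01359349,  0.54044357],
       [ 0.07862516, -0.37174171,  0.92500064, -0.1485098 ],
       [-0.15628387,  0.91180388,  0.37972231, -0.9992464 ],
       [ 0.        ,  0.        ,  0.        ,  1.        ]])}
{'time': 0.1, 'q': array([ 1.29598349e+00,  3.20246593e-01,  1.56551647e+00,  1.43756263e-05,
        1.25740373e+00, -2.00040530e-02]), 'joint_vel': array([-0.00191053, -0.00047412, -0.00207396,  0.00016342, -0.00015257,
        0.00087379]), 'joint_torque': array([-1.18938344e-03, -4.13331127e+01, -2.32511848e+01,  7.28336675e-02,
        4.21794096e-02, -5.58797262e-05]), 'position': array([0.14481389, 0.55601673, 0.21320941]), 'tool_rot': array([ 0.55980589,  0.43196619, -0.43286608, -0.55915072]), 'wrist_force': array([ 0.32720122, -0.74143854, -0.32735689]), 'ft_torque': array([-0.00879126,  0.02969239,  0.01801617]), 'finger_gap': 0.09094836921941542}
```

View pics/scene0.png

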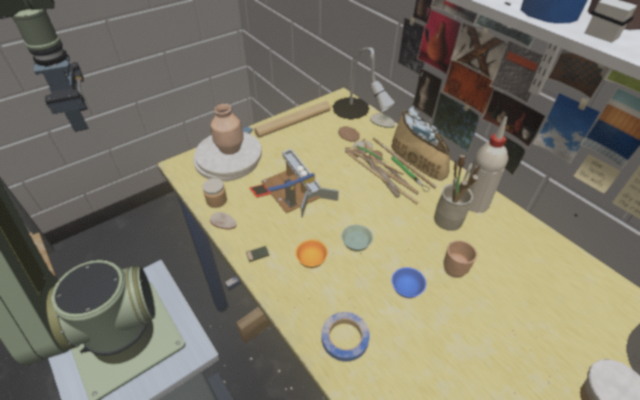

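View pics/side0.png

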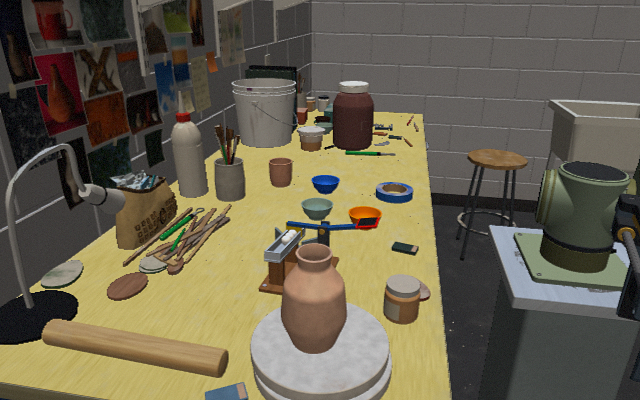

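The scene view shows the dispenser at about (295,185), with its red paddle at (260,190). The green bowl is at (357,239), the orange look-alike at (312,254), the jar at (214,193), the cup at (460,260) and the tape at (345,336). The side view agrees, with the green bowl at (317,208) and the dispenser at (295,250).

```bash
python3 - <<'E'
from h import *
from scipy.spatial.transform import Rotation as R
a=dict(np.load("a.npz"));b=dict(np.load("b.npz"))
print("tool R\n",R.from_quat(manip.read_state()["tool_rot"]).as_matrix().round(3))
for n,c in(("scene",a),("side",b)):
    P=cloud(c);h=cv2.cvtColor(c["frame"],cv2.COLOR_RGB2HSV);np.save(n+"P.npy",P)
    boxes={"scene":dict(bowl=(338,222,376,256),orange=(294,238,330,270),jar=(200,176,230,210),disp=(246,145,345,220),cup=(440,240,480,280),tape=(318,310,374,362)),
     "side":dict(bowl=(298,196,336,222),orange=(344,204,386,232),jar=(380,272,436,325),disp=(255,215,385,295),cup=(264,155,298,190),tape=(370,178,418,206))}[n]
    for k,(x0,y0,x1,y1) in boxes.items():
        q=P[y0:y1,x0:x1];hh=h[y0:y1,x0:x1];m=(q[...,2]>0.008)&(c["z_map"][y0:y1,x0:x1]>0)
        if k=="bowl": m&=(hh[...,0]>38)&(hh[...,0]<100)
        if k=="orange": m&=(hh[...,0]<15)&(hh[...,1]>180)
        r=q[m]
        print(n,k,len(r),"min",r.min(0).round(3),"max",r.max(0).round(3))
        if k=="bowl":
            t=r[r[:,2]>np.percentile(r[:,2],98)-0.006]; print("  rim circ",cv2.minEnclosingCircle(t[:,:2].astype(np.float32)))
    x0,y0,x1,y1=boxes["disp"]
    q=P[y0:y1,x0:x1];hh=h[y0:y1,x0:x1]
    red=((hh[...,0]<6)|(hh[...,0]>172))&(hh[...,1]>170)&(q[...,2]>.07)
    print(" red",red.sum(),np.median(q[red],0).round(3),q[red].min(0).round(3),q[red].max(0).round(3))
    blue=(hh[...,0]>105)&(hh[...,0]<125)&(hh[...,1]>150)&(q[...,2]>.08)
    B=q[blue]; 
    if len(B)>10: print(" blue line",cv2.fitLine(B[:,:2].astype(np.float32),cv2.DIST_HUBER,0,.01,.01).ravel(),B.mean(0))
    save_c=cv2.resize(cv2.cvtColor(c["frame"],cv2.COLOR_RGB2BGR)[y0-5:y1+45,x0-40:x1+40],None,fx=3.5,fy=3.5,interpolation=cv2.INTER_CUBIC)
    cv2.imwrite(f"pics/{n}_crop.png",save_c); print(save_c.shape)
E
python3 - <<'E'
import cv2,numpy as np
a=cv2.imread('pics/scene_crop.png');b=cv2.imread('pics/side_crop.png')
a=cv2.resize(a,(600,int(a.shape[0]*600/a.shape[1])));b=cv2.resize(b,(600,int(b.shape[0]*600/b.shape[1])))
o=np.vstack([a,b]);s=min(1,600/o.shape[0]);cv2.imwrite('pics/crops.png',cv2.resize(o,None,fx=s,fy=s))
E
```

```text
tool R
 [[ 0.252 -0.    -0.968]
 [ 0.968 -0.002  0.252]
 [-0.002 -1.     0.   ]]
scene bowl 551 min [ 0.547 -0.154  0.008] max [ 0.629 -0.074  0.041]
  rim circ ((0.5872882008552551, -0.11499764025211334), 0.041556619107723236)Traceback (most recent call last):
  File "<stdin>", line 14, in <module>
    return umr_minimum(a, axis, None, out, keepdims, initial, where)
ValueError: zero-size array to reduction operation minimum which has no identity
[ WARN:0@0.015] global loadsave.cpp:275 findDecoder imread_('pics/scene_crop.png'): can't open/read file: check file path/integrity
[ WARN:0@0.015] global loadsave.cpp:275 findDecoder imread_('pics/side_crop.png'): can't open/read file: check file path/integrity
Traceback (most recent call last):
AttributeError: 'NoneType' object has no attribute 'shape'
```

Run:
```python
from h import *
a=dict(np.load("a.npz"));b=dict(np.load("b.npz"))
crops=[]
for n,c in(("scene",a),("side",b)):
    P=cloud(c);h=cv2.cvtColor(c["frame"],cv2.COLOR_RGB2HSV)
    boxes={"scene":dict(bowl=(338,222,376,256),orange=(294,238,330,270),jar=(200,176,230,210),disp=(246,145,345,220),cup=(440,240,480,280),tape=(318,310,374,362)),
     "side":dict(bowl=(298,196,336,222),orange=(344,204,386,232),jar=(380,272,436,325),disp=(255,215,385,295),cup=(264,155,298,190),tape=(370,178,418,206))}[n]
    for k,(x0,y0,x1,y1) in boxes.items():
        q=P[y0:y1,x0:x1];hh=h[y0:y1,x0:x1];m=(q[...,2]>0.008)&(c["z_map"][y0:y1,x0:x1]>0)
        if k=="bowl": m&=(hh[...,0]>38)&(hh[...,0]<100)
        r=q[m]
        if len(r)==0: print(n,k,"none",q.reshape(-1,3).max(0));continue
        print(n,k,len(r),"min",np.percentile(r,1,axis=0).round(3),"max",np.percentile(r,99,axis=0).round(3))
        if k=="bowl":
            t=r[r[:,2]>np.percentile(r[:,2],98)-0.006]; print("  rim circ",cv2.minEnclosingCircle(t[:,:2].astype(np.float32)))
    x0,y0,x1,y1=boxes["disp"]
    q=P[y0:y1,x0:x1];hh=h[y0:y1,x0:x1]
    red=((hh[...,0]<8)|(hh[...,0]>170))&(hh[...,1]>150)&(q[...,2]>.05)
    if red.any():print(" red",red.sum(),np.median(q[red],0).round(3),q[red].min(0).round(3),q[red].max(0).round(3))
    blue=(hh[...,0]>105)&(hh[...,0]<125)&(hh[...,1]>120)&(q[...,2]>.07)
    B=q[blue]
    if len(B)>10: print(" blue line",len(B),cv2.fitLine(B[:,:2].astype(np.float32),cv2.DIST_HUBER,0,.01,.01).ravel(),B.mean(0))
    g=(hh[...,1]<60)&(q[...,2]>.05)&(q[...,2]<.1)
    G=q[g]; print(" chute",len(G),cv2.minAreaRect(G[:,:2].astype(np.float32)),cv2.fitLine(G[:,:2].astype(np.float32),cv2.DIST_HUBER,0,.01,.01).ravel())
    crops.append(cv2.resize(cv2.cvtColor(c["frame"],cv2.COLOR_RGB2BGR)[y0-5:y0+75,x0-10:x0+135],(725,400),interpolation=cv2.INTER_CUBIC))
cv2.imwrite('pics/crops.png',cv2.resize(np.vstack(crops),None,fx=.75,fy=.75))
```

```text
scene bowl 551 min [ 0.55  -0.152  0.008] max [ 0.626 -0.076  0.04 ]
  rim circ ((0.5872882008552551, -0.11499764025211334), 0.041556619107723236)
scene orange 708 min [ 0.422 -0.124  0.008] max [ 0.501 -0.044  0.04 ]
scene jar 620 min [0.334 0.228 0.009] max [0.433 0.35  0.07 ]
scene disp 2492 min [0.423 0.05  0.008] max [0.649 0.369 0.115]
scene cup 940 min [ 0.707 -0.36   0.011] max [ 0.776 -0.293  0.077]
scene tape 1209 min [ 0.342 -0.354  0.009] max [ 0.446 -0.25   0.027]
 red 22 [0.428 0.103 0.112] [0.42  0.1   0.105] [0.455 0.129 0.116]
 chute 639 ((0.5463555455207825, 0.1649090051651001), (0.16505131125450134, 0.1437719464302063), 83.4103012084961) [0.22079371 0.9753205  0.5928353  0.14112075]
side bowl 506 min [ 0.55  -0.149  0.009] max [ 0.626 -0.07   0.039]
  rim circ ((0.5884968042373657, -0.10934650897979736), 0.04269792512059212)
side orange 682 min [ 0.42  -0.119  0.015] max [0.499 0.147 0.116]
side jar 1561 min [0.319 0.18  0.008] max [0.394 0.294 0.069]
side disp 5161 min [ 0.426 -0.099  0.009] max [0.638 0.443 0.194]
side cup 579 min [ 0.708 -0.357  0.01 ] max [ 0.775 -0.283  0.076]
side tape 526 min [ 0.344 -0.348  0.008] max [ 0.446 -0.242  0.025]
 red 106 [0.439 0.142 0.112] [0.418 0.104 0.101] [0.465 0.148 0.117]
 blue line 280 [ 0.9980829  -0.06189153  0.55353045  0.11784896] [0.53525635 0.11860605 0.09169296]
 chute 901 ((0.5772542953491211, 0.1559520661830902), (0.1864677518606186, 0.10552739351987839), 46.566104888916016) [0.33840376 0.941001   0.58310163 0.16701505]
```

View pics/crops.png

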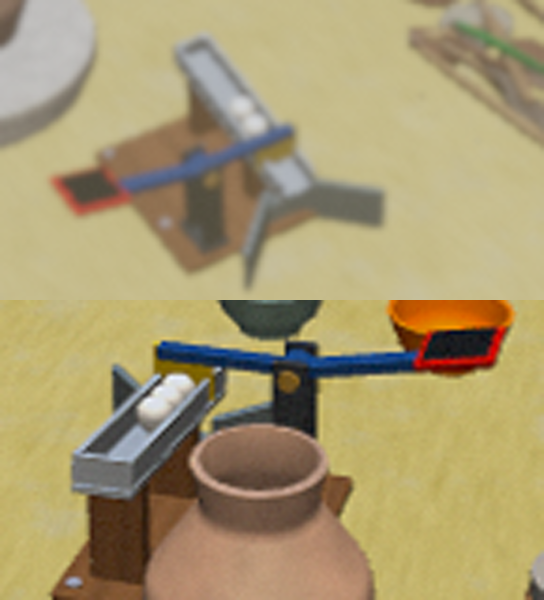

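Run:
```python
from h import *
a=dict(np.load("a.npz"));b=dict(np.load("b.npz"))
def ray(c,u,v,z):
    T=np.linalg.inv(c["camera_from_world"]);K=c["K"]
    d=T[:3,:3]@np.array([(u-K[0,2])/K[0,0],-(v-K[1,2])/K[1,1],-1]);o=T[:3,3];return (o+d*(z-o[2])/d[2]).round(4)
sc=lambda X,Y:(236+X/3.75-.37,140+Y/3.75-.37)
sd=lambda X,Y:(245+X/3.75-.37,210+(Y-300)/3.75-.37)
print("armL bottom",ray(a,*sc(247,287),0),"armR bottom",ray(a,*sc(382,224),0),"armR top",ray(a,*sc(383,190),.043),"armL top",ray(a,*sc(247,243),.043))
print("paddle corners scene",[ray(a,*sc(*p),z) for p,z in(((55,181),.117),((112,170),.117),((130,203),.109),((80,213),.109))])
print("paddle corners side",[ray(b,*sd(*p),z) for p,z in(((430,332),.109),((503,326),.117),((492,366),.117),((416,366),.109))])
print("lever far end scene",ray(a,*sc(290,130),.09),"side",ray(b,*sd(160,347),.085))
print("chute top end scene",ray(a,*sc(177,45),.092),ray(a,*sc(207,37),.092),"side",ray(b,*sd(76,456),.092),ray(b,*sd(130,463),.092))
P=cloud(a);h=cv2.cvtColor(a["frame"],cv2.COLOR_RGB2HSV)
for nm,(x0,x1,y0,y1) in dict(L=(250,285,195,275),R=(325,380,185,215)).items():
    u0,v0=sc(x0,y0);u1,v1=sc(x1,y1);q=P[int(v0):int(v1)+1,int(u0):int(u1)+1];hh=h[int(v0):int(v1)+1,int(u0):int(u1)+1]
    m=(q[...,2]>.01)&(q[...,2]<.05)&(hh[...,1]<70);r=q[m];l=cv2.fitLine(r[:,:2].astype(np.float32),cv2.DIST_HUBER,0,.01,.01).ravel()
    print(nm,len(r),l,np.degrees(np.arctan2(l[1],l[0])),r.min(0),r.max(0))
```

```text
armL bottom [0.5309 0.0589 0.    ] armR bottom [ 0.6561  0.0495 -0.    ] armR top [0.6522 0.0463 0.043 ] armL top [0.535 0.063 0.043]
paddle corners scene [array([0.4218, 0.1353, 0.117 ]), array([0.4601, 0.1209, 0.117 ]), array([0.4563, 0.0923, 0.109 ]), array([0.4229, 0.1048, 0.109 ])]
paddle corners side [array([0.4586, 0.1054, 0.109 ]), array([0.4191, 0.1067, 0.117 ]), array([0.4216, 0.1565, 0.117 ]), array([0.4615, 0.1483, 0.109 ])]
lever far end scene [0.6047 0.103  0.09  ] side [0.6111 0.1056 0.085 ]
chute top end scene [0.5904 0.2358 0.092 ] [0.6154 0.2299 0.092 ] side [0.6174 0.2461 0.092 ] [0.5897 0.2475 0.092 ]
L 99 [0.764832   0.64422977 0.5580849  0.07787479] 40.10795 [0.52909982 0.05261502 0.0100414 ] [0.59292633 0.12615297 0.04847237]
R 122 [ 0.6489432  -0.7608369   0.6351134   0.06627052] -49.538033 [0.62009768 0.04669438 0.01101988] [0.64995338 0.08364439 0.04525227]
```

```bash
python3 -m pendant '[[0,-12,0,0.12,0.45],[0,-12,0,0.12,0.45],[0,-12,0,0.12,0.45],[0,-12,0,0.12,0.45],[0,-12,0,0.12,0.45]]' 20
python3 - <<'E'
from h import *
P=cloud(dict(np.load("a.npz")));q=P[95:160,200:250].reshape(-1,3);q=q[(q[:,2]>.1)&(q[:,2]<.4)&(q[:,0]<.8)&(q[:,1]<.8)];print("vase",np.percentile(q,2,axis=0),np.percentile(q,98,axis=0))
E
```

```text
time: 0.52
position: [0.1448, 0.5561, 0.274]
tool_rot: [0.663, 0.246, -0.246, -0.663]
wrist_force: [-0.1, -0.7, -0.9]
finger_gap: 0.0608
vase [0.4490759  0.35513638 0.10195485] [0.52876571 0.42548287 0.19352516]
```

```bash
python3 -m pendant '[[0,0,0,0.12,0.45],[0,0,0,0.12,0.45],[0,0,0,0.12,0.45],[0,0,0,0.12,0.45],[0,0,0,0.12,0.45]]'; python3 -m pendant '[[0,0,0,0.12,0.45],[0,0,0,0.07,0.45],[15,0,-35,0,0.45],[15,0,-35,0,0.45],[15,0,-35,0,0.45]]'
```

```text
time: 0.93
position: [0.1448, 0.5562, 0.2735]
tool_rot: [0.706, 0.039, -0.039, -0.706]
wrist_force: [0.3, 0.3, -0.6]
finger_gap: 0.0505
time: 1.35
position: [0.182, 0.447, 0.273]
tool_rot: [0.707, -0.026, 0.026, -0.706]
wrist_force: [1.1, -0.4, -0.4]
finger_gap: 0.0501
```

```bash
for i in 1; do python3 -m pendant '[[22,0,-30,0,0.45],[22,0,-30,0,0.45],[22,0,-30,0,0.45],[22,0,-30,0,0.45],[22,0,-30,0,0.45]]'; done; python3 -m pendant '[[22,0,-30,0,0.45],[22,0,-30,0,0.45],[22,0,-30,0,0.45],[22,0,-30,0,0.45],[22,0,-30,0,0.45]]';python3 -m pendant '[[22,0,-30,0,0.45],[22,0,-30,0,0.45],[22,0,-30,0,0.45],[22,0,-30,0,0.45],[22,0,-30,0,0.45]]'
```

```text
time: 1.77
position: [0.2809, 0.2889, 0.2737]
tool_rot: [0.707, -0.026, 0.026, -0.707]
wrist_force: [1.1, 1.2, 0.0]
finger_gap: 0.05
time: 2.18
position: [0.3795, 0.1311, 0.2738]
tool_rot: [-0.707, 0.026, -0.026, 0.707]
wrist_force: [0.5, 0.9, 0.1]
finger_gap: 0.0499
time: 2.6
position: [0.4782, -0.0266, 0.2737]
tool_rot: [-0.707, 0.027, -0.026, 0.707]
wrist_force: [0.9, 1.5, -0.2]
finger_gap: 0.0501
```

```bash
python3 -m pendant '[[23,0,-32,0,0.45],[23,0,-32,0,0.45],[23,0,-32,0,0.45],[23,0,-32,0,0.45],[23,0,-32,0,0.45]]'; python3 -m pendant '[[0,20,0,0,0.45],[0,0,0,0,0.45]]'
python3 - <<'E'
from h import *
c=cam("wrist");save(c,"pics/w1.png");P=cloud(c);h=cv2.cvtColor(c["frame"],cv2.COLOR_RGB2HSV)
m=(P[...,2]>.02)&(P[...,2]<.05)&(c["z_map"]>0)&(h[...,0]>38)&(h[...,0]<100)&(abs(P[...,0]-.588)<.06)&(abs(P[...,1]+.112)<.06)
r=P[m];print(len(r))
if len(r): 
    t=r[r[:,2]>np.percentile(r[:,2],98)-.006];print(cv2.minEnclosingCircle(t[:,:2].astype(np.float32)),t.min(0),t.max(0))
E
```

```text
time: 3.02
position: [0.5812, -0.1947, 0.2734]
tool_rot: [-0.706, 0.027, -0.026, 0.707]
wrist_force: [-0.3, 0.5, 0.1]
finger_gap: 0.0502
time: 3.18
position: [0.5796, -0.1941, 0.2494]
tool_rot: [-0.706, 0.03, -0.024, 0.707]
wrist_force: [-1.1, 0.1, -1.1]
finger_gap: 0.0499
2104
((0.5880572199821472, -0.11210419237613678), 0.04209325462579727) [ 0.54637587 -0.15342362  0.03445695] [ 0.62972235 -0.07058387  0.0416581 ]
```

View pics/w1.png

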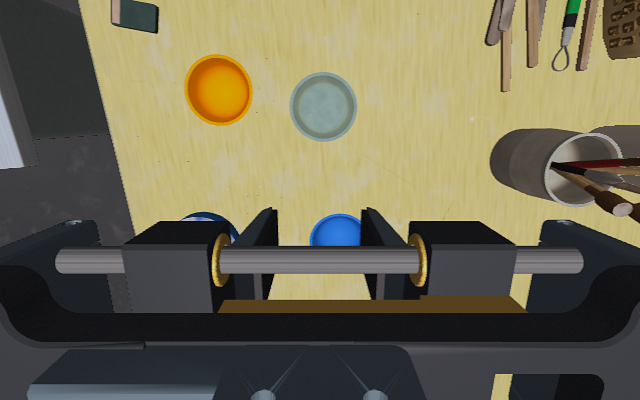

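The wrist view shows the green bowl at (323,106) and orange at (219,90). The blue look-alike is at (338,230), close below the fingers, so I'll check the clearance before descending.

Run:
```python
from h import *
for n in"ab":
    c=dict(np.load(n+".npz"));P=cloud(c);h=cv2.cvtColor(c["frame"],cv2.COLOR_RGB2HSV)
    m=(P[...,2]>.01)&(P[...,2]<.05)&(h[...,0]>105)&(h[...,0]<125)&(h[...,1]>150)&(abs(P[...,0]-.6)<.12)&(P[...,1]<-.13)&(P[...,1]>-.35)
    r=P[m];print(len(r),r.min(0),r.max(0),cv2.minEnclosingCircle(r[r[:,2]>.033][:,:2].astype(np.float32)))
s=manip.read_state();print(s["position"],s["tool_rot"])
```

```text
Traceback (most recent call last):
ValueError: zero-size array to reduction operation minimum which has no identity
```

Run:
```python
from h import *
for n,(x0,y0,x1,y1) in dict(a=(390,266,428,300),b=(310,173,342,195)).items():
    c=dict(np.load(n+".npz"));P=cloud(c)[y0:y1,x0:x1];r=P[(P[...,2]>.01)&(P[...,2]<.05)]
    print(len(r),r.min(0),r.max(0),cv2.minEnclosingCircle(r[r[:,2]>.03][:,:2].astype(np.float32)))
s=manip.read_state();print(s["position"],s["tool_rot"])
```

```text
793 [ 0.55574587 -0.33505544  0.01003941] [ 0.64003749 -0.25207216  0.04300354] ((0.5987173318862915, -0.29333704710006714), 0.04326630383729935)
382 [ 0.55607333 -0.33215848  0.01131112] [ 0.63866205 -0.24700519  0.04117948] ((0.5969724059104919, -0.29013681411743164), 0.043345265090465546)
[ 0.57937194 -0.19289542  0.25107824] [-0.70573848  0.0288313  -0.02438041  0.70746558]
```

```bash
python3 -m pendant '[[4,20,-5,0,0.45],[0,40,0,0,0.45],[0,40,0,0,0.45],[0,40,0,0,0.45],[0,40,0,0,0.45]]'; python3 -m pendant '[[0,30,0,0,0.45],[0,10,0,0,0.45],[0,0,0,0,0.45]]'
```

```text
time: 3.65
position: [0.5841, -0.1968, 0.0739]
tool_rot: [0.707, -0.025, 0.026, -0.707]
wrist_force: [1.8, 0.0, 0.3]
finger_gap: 0.0501
time: 3.9
position: [0.5826, -0.1965, 0.0322]
tool_rot: [-0.706, 0.028, -0.024, 0.707]
wrist_force: [-0.2, -0.4, -0.3]
finger_gap: 0.0497
```

```bash
python3 -m pendant '[[0,9,0,0,0.45],[0,9,0,0,0.45],[0,0,10,0,0.45],[0,0,10,0,0.45],[0,0,4,0,0.45]]'; python3 -m pendant '[[0,0,3,0,0.45],[0,0,3,0,0.45],[0,0,3,0,0.45],[0,0,3,0,0.45],[0,0,3,0,0.45]]'; python3 -m pendant '[[0,0,3,0,0.45],[0,0,3,0,0.45],[0,0,3,0,0.45],[0,0,3,0,0.45],[0,0,0,0,0.45]]'
python3 - <<'E'
from h import *
c=cam("wrist");save(c,"pics/w2.png");P=cloud(c)
c2=cam("side");P2=cloud(c2)
s=manip.read_state();print(s["position"],s["wrist_force"])
for cc,PP in((c,P),(c2,P2)):
    h=cv2.cvtColor(cc["frame"],cv2.COLOR_RGB2HSV)
    m=(PP[...,2]>.02)&(PP[...,2]<.05)&(cc["z_map"]>0)&(h[...,0]>38)&(h[...,0]<100)&(abs(PP[...,0]-.588)<.06)&(abs(PP[...,1]+.1)<.07)
    r=PP[m];print(len(r))
    if len(r)>20:
        t=r[r[:,2]>np.percentile(r[:,2],98)-.006];print(cv2.minEnclosingCircle(t[:,:2].astype(np.float32)),t.min(0),t.max(0))
E
```

```text
time: 4.32
position: [0.5866, -0.1726, 0.0169]
tool_rot: [-0.706, 0.025, -0.026, 0.707]
wrist_force: [0.2, -0.5, -0.8]
finger_gap: 0.0503
time: 4.73
position: [0.5872, -0.1592, 0.016]
tool_rot: [0.707, -0.026, 0.026, -0.707]
wrist_force: [-0.1, -0.8, 0.5]
finger_gap: 0.0502
time: 5.15
position: [0.5882, -0.1467, 0.0159]
tool_rot: [-0.707, 0.026, -0.026, 0.707]
wrist_force: [-0.2, -0.4, 0.4]
finger_gap: 0.0501
[ 0.58817743 -0.14692999  0.01589033] [ 1.16262457 -0.1015029   0.51238535]
13645
((0.5882055163383484, -0.11158023774623871), 0.05504812300205231) [ 0.54869447 -0.16140953  0.03424002] [ 0.63274899 -0.05663784  0.04994594]
421
((0.5834618806838989, -0.10248231142759323), 0.05076577514410019) [ 0.54951162 -0.14143507  0.03329989] [ 0.63137876 -0.05425367  0.04980047]
```

View pics/w2.png

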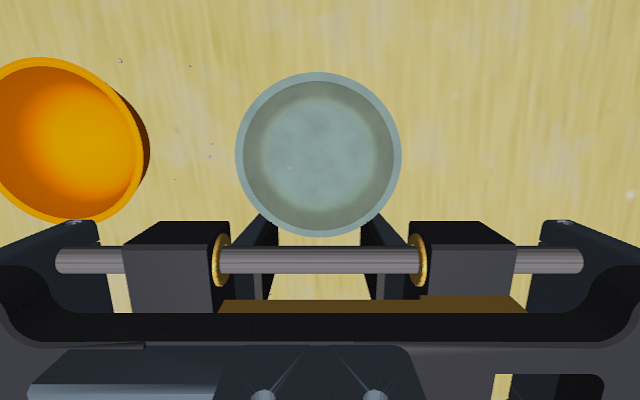

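```bash
python3 -m pendant '[[0,0,3,0,0.45],[0,0,4,0,0.45],[-0.5,0,5,0,0.45],[-0.5,0,5,0,0.45],[-0.5,0,5,0,0.45]]'; python3 -m pendant '[[-0.5,0,5,0,0.45],[-0.5,0,5,0,0.45],[-0.5,0,5,0,0.45],[-0.5,0,5,0,0.45],[-0.5,0,5,0,0.45]]';python3 -m pendant '[[-0.5,0,5,0,0.45],[-0.5,0,5,0,0.45],[-0.5,0,5,0,0.45],[-0.5,0,5,0,0.45],[-0.5,0,5,0,0.45]]';python3 -m pendant '[[-0.4,0,5,0,0.45],[-0.4,0,5,0,0.45],[-0.4,0,5,0,0.45],[-0.4,0,5,0,0.45],[-0.4,0,5,0,0.45]]';python3 -m pendant '[[0,0,5,0,0.45],[0,0,5,0,0.45],[0,0,4,0,0.45],[0,0,3,0,0.45],[0,0,0,0,0.45]]'
python3 - <<'E'
from h import *
c=cam("wrist");save(c,"pics/w3.png");np.savez("w3.npz",**c)
E
```

```text
time: 5.67
position: [0.5882, -0.1246, 0.0159]
tool_rot: [-0.707, 0.026, -0.026, 0.707]
wrist_force: [0.2, -0.3, 0.3]
finger_gap: 0.0503
time: 6.08
position: [0.5876, -0.0995, 0.0159]
tool_rot: [-0.707, 0.026, -0.026, 0.707]
wrist_force: [-0.2, -0.2, 0.9]
finger_gap: 0.05
time: 6.5
position: [0.5869, -0.0744, 0.0159]
tool_rot: [-0.707, 0.026, -0.026, 0.707]
wrist_force: [1.3, -0.7, 0.6]
finger_gap: 0.05
time: 6.92
position: [0.5868, -0.0494, 0.0159]
tool_rot: [-0.707, 0.026, -0.026, 0.707]
wrist_force: [0.0, -0.9, 0.5]
finger_gap: 0.0503
time: 7.33
position: [0.5881, -0.0322, 0.0159]
tool_rot: [-0.706, 0.026, -0.026, 0.707]
wrist_force: [-0.4, -0.5, 0.6]
finger_gap: 0.0501
```

View pics/w3.png

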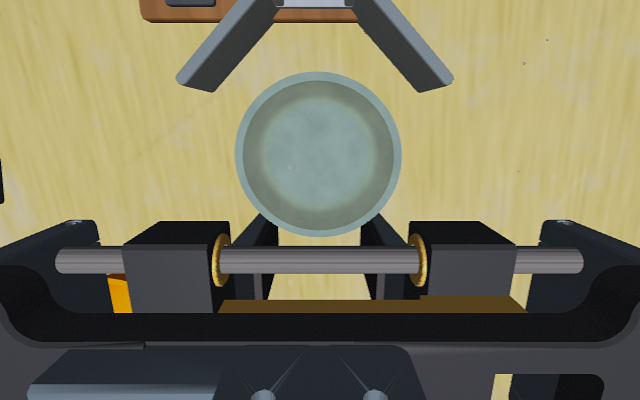

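The bowl (318,154) is centred between the fingers and lined up with the V, whose arm ends are at (196,85) and (435,85). About 36–38 mm remains.

```bash
python3 -m pendant '[[-0.5,0,4,0,0.45],[-0.5,0,5,0,0.45],[0,0,5,0,0.45],[0,0,5,0,0.45],[0,0,4,0,0.45]]'; python3 -m pendant '[[0,0,4,0,0.45],[0,0,3,0,0.45],[0,0,2,0,0.45],[0,0,1,0,0.45],[0,0,0,0,0.45]]'
```

```text
time: 7.8
position: [0.5888, -0.0092, 0.0159]
tool_rot: [-0.707, 0.026, -0.026, 0.707]
wrist_force: [-0.1, -1.8, 1.0]
finger_gap: 0.0501
time: 8.22
position: [0.5895, 0.0003, 0.0159]
tool_rot: [-0.707, 0.026, -0.026, 0.707]
wrist_force: [0.9, -0.1, 0.3]
finger_gap: 0.05
```

```bash
python3 -m pendant '[[0,0,1,0,0.45],[0,0,1,0,0.45],[0,0,0,0,0.45]]'; python3 -m pendant '[[0,0,1,0,0.45],[0,0,1,0,0.45],[0,0,0,0,0.45]]'
```

```text
time: 8.47
position: [0.5897, 0.0021, 0.0159]
tool_rot: [-0.707, 0.026, -0.026, 0.707]
wrist_force: [0.8, -1.6, 0.8]
finger_gap: 0.0502
time: 8.72
position: [0.5898, 0.0042, 0.0159]
tool_rot: [-0.707, 0.026, -0.026, 0.707]
wrist_force: [0.0, -0.5, -0.3]
finger_gap: 0.0504
```

```bash
python3 -m pendant '[[0,0,1,0,0.45],[0,0,1,0,0.45],[0,0,0,0,0.45]]'; python3 -m pendant '[[0,0,1,0,0.45],[0,0,0.5,0,0.45],[0,0,0,0,0.45]]'
python3 - <<'E'
from h import *
c=cam("wrist");save(c,"pics/w4.png")
E
```

```text
time: 8.97
position: [0.5899, 0.0057, 0.0159]
tool_rot: [0.707, -0.026, 0.026, -0.706]
wrist_force: [-0.7, -3.4, 1.1]
finger_gap: 0.0502
time: 9.22
position: [0.59, 0.0063, 0.0159]
tool_rot: [0.707, -0.026, 0.026, -0.706]
wrist_force: [-0.4, -7.2, 0.0]
finger_gap: 0.0504
```

View pics/w4.png

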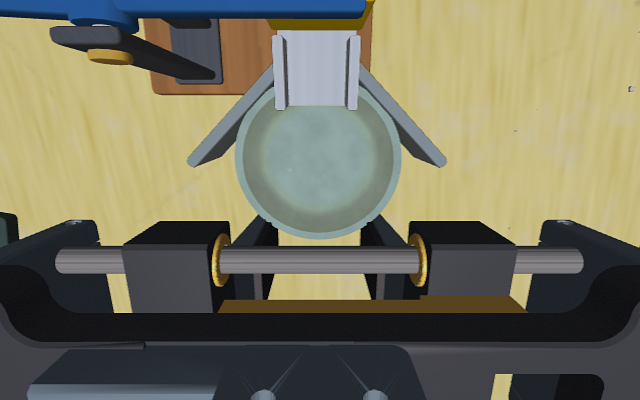

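Both rim sides touch the V arms, the spout lip (315,105) overhangs the bowl, and push force rose to 7 N, so the bowl is seated. Next I back off, lift and shut the fingers.

```bash
python3 -m pendant '[[0,0,-3,0,0.45],[0,0,-8,0,0.45],[0,0,-15,0,0.45],[0,0,-15,0,0.45],[0,-20,-4,0,0.45]]'; python3 -m pendant '[[0,-40,0,0,0.45],[0,-40,0,0,1],[0,-40,0,0,1],[0,-30,0,0,1],[0,-10,0,0,1]]'; python3 -m pendant '[[-25,0,0,0,1],[-35,0,0,0,1],[-35,0,20,0,1],[-30,0,30,0,1],[-20,0,20,0,1]]'; python3 -m pendant '[[0,0,0,0,1],[0,0,0,0,1]]'
python3 - <<'E'
from h import *
c=cam("wrist");save(c,"pics/w5.png");P=cloud(c);h=cv2.cvtColor(c["frame"],cv2.COLOR_RGB2HSV)
red=((h[...,0]<8)|(h[...,0]>170))&(h[...,1]>150)&(P[...,2]>.09)&(P[...,2]<.13)&(c["z_map"]>0)
r=P[red];print(len(r),r.min(0),r.max(0),cv2.minAreaRect(r[:,:2].astype(np.float32)))
m=(P[...,2]>.02)&(P[...,2]<.045)&(h[...,0]>38)&(h[...,0]<100)&(abs(P[...,0]-.593)<.07)&(abs(P[...,1]-.05)<.07);r=P[m]
if len(r): print("bowl",len(r),r.min(0),r.max(0))
E
```

```text
time: 9.68
position: [0.5838, -0.0386, 0.0329]
tool_rot: [-0.706, 0.029, -0.024, 0.707]
wrist_force: [-0.0, 0.1, -0.3]
finger_gap: 0.0502
time: 10.1
position: [0.5893, -0.0374, 0.2018]
tool_rot: [-0.706, 0.023, -0.03, 0.707]
wrist_force: [0.0, -0.2, -0.2]
finger_gap: 0.0263
time: 10.52
position: [0.4442, 0.0438, 0.195]
tool_rot: [-0.706, 0.028, -0.026, 0.707]
wrist_force: [-0.1, -0.5, -0.1]
finger_gap: 0.0004
time: 10.68
position: [0.4469, 0.0433, 0.1957]
tool_rot: [-0.707, 0.025, -0.025, 0.707]
wrist_force: [-0.1, -0.7, 0.0]
finger_gap: 0.0004
885 [0.41803534 0.09921553 0.10653327] [0.46234717 0.1446254  0.11825649] ((0.440356969833374, 0.12228047847747803), (0.043330464512109756, 0.04203948751091957), 85.69670104980469)
bowl 2558 [0.52652942 0.01234561 0.02001458] [0.65344191 0.10663498 0.04460507]
```

View pics/w5.png

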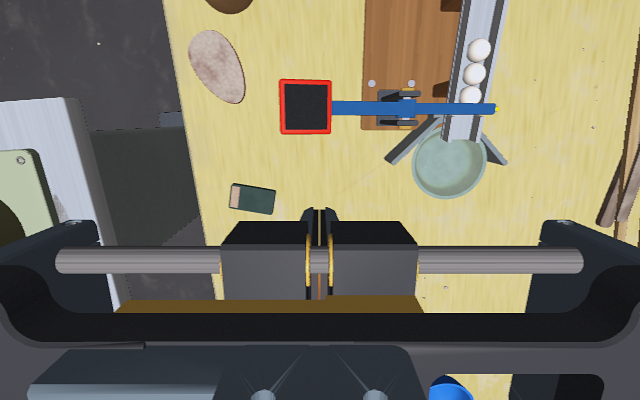

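The wrist view shows the bowl seated at (450,160), the paddle at (305,107), with the balls behind the gate at (475,75). Paddle centre measures (0.440, 0.122).

```bash
python3 -m pendant '[[-4,0,20,0,1],[-4,0,30,0,1],[-4,0,20,0,1],[-1,0,9,0,1],[0,15,0,0,1]]'; python3 -m pendant '[[0,20,0,0,1],[0,20,0,0,1],[0,10,0,0,1],[0,0,0,0,1]]'
```

```text
time: 11.15
position: [0.4437, 0.1238, 0.1826]
tool_rot: [-0.706, 0.024, -0.028, 0.707]
wrist_force: [1.5, -0.3, -0.4]
finger_gap: 0.0003
time: 11.48
position: [0.4398, 0.1211, 0.1284]
tool_rot: [0.707, -0.028, 0.025, -0.706]
wrist_force: [-0.4, 0.1, 0.8]
finger_gap: 0.0005
```

```bash
python3 -m pendant '[[0,4,0,0,1],[0,4,0,0,1],[0,4,0,0,1],[0,4,0,0,1],[0,4,0,0,1]]'; python3 -m pendant '[[0,5,0,0,1],[0,5,0,0,1],[0,5,0,0,1],[0,5,0,0,1],[0,5,0,0,1]]';  python3 -m pendant '[[0,2,0,0,1],[0,2,0,0,1],[0,0,0,0,1],[0,0,0,0,1]]'
```

```text
time: 11.9
position: [0.4407, 0.1224, 0.1111]
tool_rot: [-0.707, 0.026, -0.026, 0.707]
wrist_force: [-2.6, 0.6, 3.7]
finger_gap: 0.0008
time: 12.32
position: [0.4394, 0.1225, 0.0855]
tool_rot: [-0.707, 0.027, -0.025, 0.707]
wrist_force: [-4.5, 0.5, 7.7]
finger_gap: 0.0004
time: 12.65
position: [0.4395, 0.1225, 0.0817]
tool_rot: [-0.707, 0.027, -0.025, 0.707]
wrist_force: [-3.9, 0.4, 7.5]
finger_gap: 0.0005
```

```bash
python3 -m pendant '[[0,2,0,0,1],[0,2,0,0,1],[0,0,0,0,1],[0,0,0,0,1],[0,0,0,0,1]]'; for i in 1; do python3 -m pendant '[[0,0,0,0,1],[0,0,0,0,1],[0,0,0,0,1],[0,0,0,0,1],[0,0,0,0,1]]'; python3 -m pendant '[[0,0,0,0,1],[0,0,0,0,1],[0,0,0,0,1],[0,0,0,0,1],[0,0,0,0,1]]';python3 -m pendant '[[0,0,0,0,1],[0,0,0,0,1],[0,0,0,0,1],[0,0,0,0,1],[0,0,0,0,1]]';python3 -m pendant '[[0,0,0,0,1],[0,0,0,0,1],[0,0,0,0,1],[0,0,0,0,1],[0,0,0,0,1]]'; done
python3 - <<'E'
from h import *
o=[]
for n,(x0,y0,x1,y1) in dict(scene=(240,140,370,230),side=(250,190,380,280)).items():
    c=cam(n);o.append(cv2.resize(cv2.cvtColor(c["frame"],cv2.COLOR_RGB2BGR)[y0:y1,x0:x1],(430,298),interpolation=cv2.INTER_CUBIC))
cv2.imwrite("pics/p1.png",np.vstack(o))
c=cam("wrist");save(c,"pics/p1w.png")
E
```

```text
time: 13.07
position: [0.4397, 0.1225, 0.0779]
tool_rot: [-0.707, 0.027, -0.025, 0.707]
wrist_force: [-4.3, 0.2, 7.6]
finger_gap: 0.0006
time: 13.48
position: [0.4396, 0.1225, 0.0779]
tool_rot: [-0.707, 0.027, -0.025, 0.707]
wrist_force: [-4.5, 0.2, 7.7]
finger_gap: 0.0006
time: 13.9
position: [0.4397, 0.1225, 0.0779]
tool_rot: [-0.707, 0.027, -0.026, 0.707]
wrist_force: [-4.6, -0.1, 7.5]
finger_gap: 0.0004
time: 14.32
position: [0.4397, 0.1225, 0.0779]
tool_rot: [-0.707, 0.027, -0.026, 0.707]
wrist_force: [-4.5, -0.6, 7.6]
finger_gap: 0.0009
time: 14.73
position: [0.4396, 0.1224, 0.0779]
tool_rot: [-0.707, 0.027, -0.026, 0.707]
wrist_force: [-4.0, 0.1, 7.5]
finger_gap: 0.0004
```

View pics/p1.png

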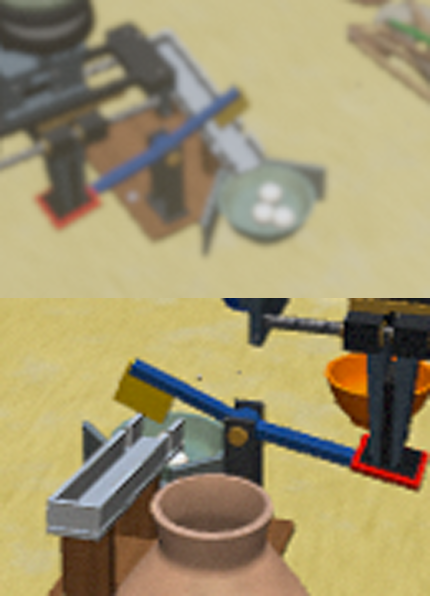

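With the paddle down and the gate raised, the chute is empty and three balls sit in the bowl (scene crop, about (270,205)). Now I let the lever up gently and move clear.

```bash
python3 -m pendant '[[0,-4,0,0,1],[0,-6,0,0,1],[0,-6,0,0,1],[0,-6,0,0,1],[0,-6,0,0,1]]'; python3 -m pendant '[[0,-6,0,0,1],[0,-6,0,0,1],[0,-8,0,0,1],[0,-15,0,0,1],[0,-25,0,0,1]]'; python3 -m pendant '[[0,-35,0,0,1],[0,-35,0,0,1],[0,-30,-30,0,1],[0,0,-40,0,1],[0,0,-40,0,1]]'; python3 -m pendant '[[0,0,-30,0,1],[0,0,0,0,1],[0,0,0,0,1],[0,0,0,0,1],[0,0,0,0,1]]'
python3 - <<'E'
from h import *
o=[]
for n,(x0,y0,x1,y1) in dict(scene=(240,140,370,230),side=(250,190,380,280)).items():
    c=cam(n);P=cloud(c);h=cv2.cvtColor(c["frame"],cv2.COLOR_RGB2HSV)
    o.append(cv2.resize(cv2.cvtColor(c["frame"],cv2.COLOR_RGB2BGR)[y0:y1,x0:x1],(430,298),interpolation=cv2.INTER_CUBIC))
    old=cloud(dict(np.load({"scene":"a.npz","side":"b.npz"}[n])))
    for k,(a,b,d,e) in {"scene":dict(jar=(200,176,230,210),cup=(440,240,480,280),tape=(318,310,374,362),orange=(296,240,328,270),blue=(390,266,428,300)),"side":dict(jar=(380,272,436,325),cup=(264,155,298,190))}[n].items():
        print(n,k,"median depth-cloud change mm",1000*np.nanpercentile(np.linalg.norm(P[b:e,a:d]-old[b:e,a:d],axis=2),[50,95]).round(4))
cv2.imwrite("pics/f1.png",np.vstack(o));s=manip.read_state();print(s["position"],s["wrist_force"])
E
```

```text
time: 15.3
position: [0.4416, 0.1224, 0.1064]
tool_rot: [-0.707, 0.025, -0.027, 0.707]
wrist_force: [2.0, -1.0, 2.2]
finger_gap: 0.0008
time: 15.72
position: [0.4385, 0.1219, 0.1646]
tool_rot: [0.707, -0.028, 0.024, -0.706]
wrist_force: [0.4, 1.3, -0.5]
finger_gap: -0.0
time: 16.13
position: [0.433, 0.0127, 0.2675]
tool_rot: [-0.707, 0.024, -0.027, 0.707]
wrist_force: [0.7, -0.4, -0.9]
finger_gap: 0.0002
time: 16.55
position: [0.4303, -0.0157, 0.2652]
tool_rot: [-0.706, 0.026, -0.025, 0.707]
wrist_force: [0.1, -0.3, 0.4]
finger_gap: 0.0001
scene jar median depth-cloud change mm [2.3 7.1]
scene cup median depth-cloud change mm [1.9 5.8]
scene tape median depth-cloud change mm [1.7 5.1]
scene orange median depth-cloud change mm [1.8 6.4]
scene blue median depth-cloud change mm [1.9 5.5]
side jar median depth-cloud change mm [1.4 4.2]
side cup median depth-cloud change mm [3. 9.]
[ 0.43038486 -0.01560249  0.26523063] [ 0.0461052   0.029653   -0.61614338]
```

View pics/f1.png

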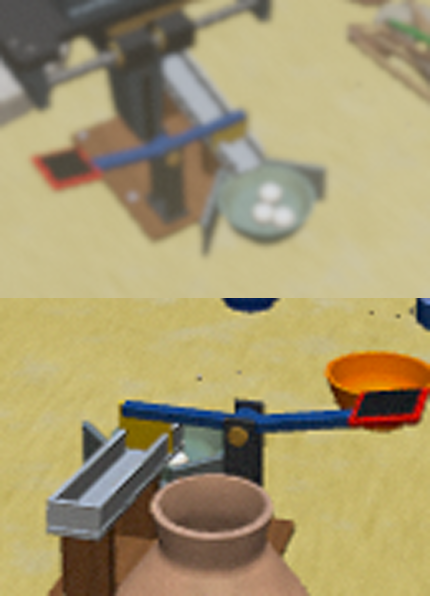

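The lever is back at rest with the gate shut. The bowl sits upright in the stop with three balls, and the arm is clear.

```bash
python3 -c "
from station import manip
print(manip.sign_off())"
```

```text
the job is handed in; nothing more can be done
None
```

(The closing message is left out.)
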